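# Click the tool battery into its charger

## Robot

A 7-joint arm with a two-finger parallel gripper is mounted at the origin on the work surface. World frame = base frame: x ahead of the robot, y to its left, z up, the work surface at z = 0. Lengths are in m, angles in rad, forces in N, time in s.
With the tool pointing down it reaches from about 0.4 to 0.85 m from the base axis. Payload 10.4 kg.
Tool frame: the origin (TCP) lies at the very end of the fingers, on their centre line; the grasp point (between the pads) lies 19 mm behind it; z points along the fingers, y is the direction in which the jaws open and shut (so a half turn about z gives the same grasp; the last joint's range is limited). The gripper opens to 87 mm and grips with 3 to 60 N. Pads are 19 mm wide; open, the fingers measure 117 mm over their backs; the gripper's body (75 mm by 190 mm) begins 51 mm behind the grasp point.
Start: joints at [1.305, 0.332, -0.065, 1.46, 0.022, 1.35, -0.088], TCP at [0.15, -0.607, 0.2] pointing down, gripper open.
Joint ranges: [-2.6, 2.6], [-0.5, 2.12], [-1.47, 1.34], [0.16, 2.42], [-1.27, 4.41], [0.06, 2.06], [-2.6, 2.6]. Speed limits (rad/s): [2.22, 2.22, 2.79, 2.79, 3.14, 3.14, 3.14].

## Interface

Orientations are given as a unit quaternion [x, y, z, w].
In Python, from bench import r, eyes, job gives the robot as it stands. The module is installed in compiled form; this text tells all that it offers.
- The arm moves only by the tool play_rows, never from a script. Its argument "motion" is a list of rows, each a list of 7 numbers: the shift along the tool's x, y, z as a fraction of full scale, then the turn, a rotation vector about the tool's x, y, z as a fraction of full scale, then the opening in per cent of the stroke, from 0 (shut) to 100 (fully open). A call has 1 to 5 rows; each row is the pose to reach, as a shift and turn from the pose commanded when the call began, along the tool's axes at that moment; what a row does not reach only later rows make up. Full scale, the value 1, is 0.2 m for a shift and 90 degrees for a turn. A row lasts 1/8 s, in which the tool goes at most 62.5 mm and 10.7 degrees, less where a joint would pass 70% of its speed; a pose out of reach is approached as far as the arm can. A call with a number of a shift or a turn outside -1 to 1 is refused whole. A call with a gripper value outside its range is refused whole. The fingers move at their own pace and stop on an object; "squeeze" is the grip in N (left out, the last holds). Time passes only in rows, so rows that repeat a pose let the fingers close. It gives the time, the measured TCP pose, the force and the opening at its end, in the units of the state.
- r.read_state(): the state, without advancing time (a new reading comes with each control period).
- eyes.camera(name): name is "scene" or "top" or "wrist"; returns a dict with "image" (420x560x3 uint8, red, green, blue), "mtx" (3x3 intrinsics, pixels), "dist" ([k1, k2, p1, p2, k3] as OpenCV has them; the pictures are not rectified), "R" (3x3) and "t" (3): a world point X has camera coordinates R X + t. Camera axes: x right, y down, z forward; pixel columns grow to the right and rows downward; lengths in m; the calibration is good to about 2 mm. A picture is of the moment at which its call begins. There is no depth.
- job.close_job(): hands the job in, once; it reports no verdict.
Trained networks look in a picture, given as the dict that the camera call returned (one of the last four; its "shot" number tells which), for a name from the list of things; names that differ only in an ending like _2 or _b are one class to them, and where a whole thing is asked for, a point or a joint stands for the part that bears it (a point fixed in the world has none). Each returns a list of dicts, best first, with "p" (0 to 1); they miss things now and then, are a little off and sometimes report something else, mostly with a low value. They report only what shows in the picture. A call takes as long as a camera call.
- eyes.regions_of(picture, label): "region" (420x560 bool, what is visible of it) and "xy" ([column, row] in pixels, amid what is visible of it).
- eyes.landmark_of(picture, label): "xy" ([column, row] in pixels: a listed point, or the origin of a listed thing).
The state is a dict: "time": time; "joint_positions": joint angles; "joint_vel": joint speeds; "joint_torque": joint torques, N m; "ee_pos": TCP position; "eef_rot": TCP orientation; "ft_force": force on the tool from outside, world axes, zero at the start; "torque": the same for the moment, N m; "width": finger opening in m.
Only numpy, scipy, OpenCV 4.12 (cv2) and the standard library are available. Lean on these libraries where they do the work, as an engineer would, in place of code of your own. Each camera call takes 0.05 s, during which the arm holds its last target. There are 200 camera calls.

## Task

Put the large battery pack into the bay of the charger on the bench: lower it in between the heel and the steel spring catch and press it down until it sits flat on the bay floor and the catch has clicked back over the ledge at its end. Leave the compact battery pack where it lies.

Things in the scene. Friction and masses are not known exactly. Their poses are not given: they have to be found in the camera images.
- pack_center (a point): Centre, 35 mm above the underside, of the loose large battery pack, 0.5 kg: black foot 116 long (x) x 54 wide (y) x 34 mm high, on it in the middle a dark-grey block 70 x 54 x 36 mm, so the foot leaves a 23 mm ledge at each end. z up. Both ways round are alike and either may be used. Grip it across its 54 mm width, at or above the centre.
- bay_floor (a point): Middle of the charger's bay floor, 14 mm above the bench; a seated pack's centre is 35 mm above it, length along x. Black charger, fixed, 212 x 92 mm. x runs from the grey hump to the catch, z up. Heel face at x=-61 mm, 18 mm high, flaring 10 mm out to 36 mm; hump 34 mm high. Cheeks at y=+-32 mm, flaring, 18 mm high, with a 50 mm gap mid-side for the fingers.
- catch (a joint): Steel spring catch, 30 mm wide, at the bay's +x end. 0 m at rest, to 0.020 pushed back along +x. At rest: nose tip at x=50 mm of the bay, flat underside 36.5 mm above the floor, ramp above it leaning back to x=66 mm at 68.5 mm. A pack pressed straight down (8 to 18 N) pushes it 5 to 11 mm back; it snaps to 0 over the ledge of a seated pack.
- compact_center (a point): Centre of the loose compact battery pack, same make and colours but smaller: 80 x 50 mm, 46 mm high; centre 23 mm above the bench. Not wanted: leave it alone.

How it is judged:
On the way:
1. the robot, touching the pack, presses it in so that its edge pushes the catch at least 4 mm back (value of joint catch above 0.004 m and horizontal distance between pack_center and bay_floor below 0.02 m and contact force between any of the fingers, the arm and pack above 1 N).
At the end, for the whole second after the job is handed in: The large pack is at rest in the bay: centre within 12 mm level of the bay's middle and 31 to 38 mm above its floor, along the bay within 14 degrees, upright within 6; the catch is within 3 mm of rest, over the ledge; the compact pack is within 30 mm of its start (horizontal distance between pack_center and bay_floor below 0.012 m and z of pack_center in the frame of bay_floor between 0.031 and 0.038 m and angle between the x axis of pack_center and the x axis of bay_floor, either way round below 0.25 rad and angle between pack_center's own z axis and vertical below 0.1 rad and value of joint catch below 0.003 m and linear speed of pack below 0.02 m/s and distance of compact_center from where it was at the start of the episode below 0.03 m); the robot touches nothing.
It fails at once if the compact pack is moved by more than 30 mm (distance of compact_center from where it was at the start of the episode above 0.03 m).
It also fails if it takes over 42 s, if anything falls off the work surface, if the arm or the gripper's body presses on something with over 40 N, if the wrist force passes 120 N, or if a joint passes its speed limit or range.

## Working session

There is one attempt and no reset: what is moved stays moved. The work goes in short steps, Python scripts to look and compute and a tool call to move; the robot and the scene stay as the last step left them, time stands still between calls to the robot, and variables do not carry over. Pictures are saved under pics/ and viewed, about 8 in all and at most 12, crops included, and the job is handed in when it is done.

Besides the shell and the picture viewer there is one more tool, called in YAML: its name, and indented under it one key for each argument. play_rows: Moves the arm, as the interface text tells. Shift numbers are shares of 0.2 m and turn numbers shares of 90 degrees, none past 1 either way. Its arguments: {"type":"object","properties":{"motion":{"type":"array","items":{"type":"array","items":{"type":"number"}}},"squeeze":{"type":"number"}},"required":["motion"]}

```bash
mkdir -p pics
cat > h.py <<'E'
import numpy as np, cv2
from bench import r, eyes, job
from scipy.spatial.transform import Rotation as Ro
def ray(c,xy):
    u=cv2.undistortPoints(np.array([[xy]],float),c["mtx"],np.array(c["dist"]))[0,0]
    R=np.array(c["R"]);t=np.array(c["t"]); return -R.T@t, R.T@np.array([u[0],u[1],1])
def atz(c,xy,z):
    o,d=ray(c,xy); return o+d*(z-o[2])/d[2]
def proj(c,X):
    return cv2.projectPoints(np.array(X,float).reshape(-1,1,3),cv2.Rodrigues(np.array(c["R"]))[0],np.array(c["t"]),c["mtx"],np.array(c["dist"]))[0][:,0]
def save(c,n,img=None):
    cv2.imwrite("pics/"+n+".png",cv2.cvtColor(c["image"] if img is None else img,cv2.COLOR_RGB2BGR))
E
python3 - <<'E'
from h import *
s=r.read_state();print(s["time"],s["ee_pos"],s["eef_rot"],s["width"],s["ft_force"])
Z={"pack_center":.035,"bay_floor":.014,"compact_center":.023,"catch":.05}
ims=[]
for n in("top","scene"):
    c=eyes.camera(n);ims.append(c["image"])
    for l,z in Z.items():
        for d in eyes.landmark_of(c,l)[:2]:print(n,l,round(d["p"],2),np.round(d["xy"]),atz(c,d["xy"],z).round(3))
    for l in("pack_center","compact_center"):
        for d in eyes.regions_of(c,l)[:2]:
            q=cv2.minAreaRect(np.argwhere(d["region"])[:,::-1].astype(np.float32));print(n,l,round(d["p"],2),q,d["region"].sum())
    save(c,n)
E
```

```text
0.0 [ 0.15014795 -0.60624869  0.19926213] [ 9.92638573e-01  1.21112034e-01 -1.12831773e-04 -7.25145548e-04] 0.0869332064417407 [-0.44321926 -0.37655671 -0.72699774]
top pack_center 0.91 [395. 215.] [ 0.525 -0.276  0.035]
top bay_floor 0.85 [295. 188.] [ 0.607 -0.032  0.014]
top compact_center 0.86 [167. 234.] [0.499 0.293 0.023]Traceback (most recent call last):
  File "<stdin>", line 8, in <module>
ValueError: it knows: bay_floor, compact_center, pack_center
```

Run:
```python
from h import *
Z={"pack_center":.035,"bay_floor":.014,"compact_center":.023}
for n in("top","scene"):
    c=eyes.camera(n)
    for l,z in Z.items():
        for d in eyes.landmark_of(c,l)[:2]:print(n,l,round(d["p"],2),np.round(d["xy"]),atz(c,d["xy"],z).round(3))
    for l in("pack_center","compact_center"):
        for d in eyes.regions_of(c,l)[:2]:
            q=cv2.minAreaRect(np.argwhere(d["region"])[:,::-1].astype(np.float32));print(n,l,round(d["p"],2),q,d["region"].sum())
    save(c,n)
    if n=="top":
        v=c["image"][120:330,100:460];save(c,"topc",cv2.resize(v,None,fx=2.2,fy=2.2,interpolation=cv2.INTER_CUBIC))
```

```text
top pack_center 0.65 [397. 216.] [ 0.523 -0.281  0.035]
top bay_floor 0.96 [295. 185.] [ 0.614 -0.032  0.014]
top compact_center 0.79 [168. 235.] [0.496 0.292 0.023]
top pack_center 0.64 ((398.2677001953125, 215.25637817382812), (47.21025085449219, 28.049379348754883), 64.79888153076172) 1243
top compact_center 0.94 ((167.32366943359375, 237.10829162597656), (32.62256622314453, 22.635040283203125), 72.47443389892578) 704
scene pack_center 0.97 [156. 289.] [ 0.525 -0.281  0.035]
scene bay_floor 0.68 [274. 252.] [ 0.604 -0.034  0.014]
scene compact_center 0.75 [335. 155.] [0.491 0.297 0.023]
scene pack_center 0.77 ((159.18104553222656, 291.0776062011719), (62.63317108154297, 39.12931823730469), 23.198591232299805) 2074
scene pack_center 0.3 ((335.08624267578125, 156.9655303955078), (31.382244110107422, 26.12998390197754), 23.198591232299805) 710
scene compact_center 0.63 ((334.9870910644531, 156.46823120117188), (30.89904022216797, 25.51474952697754), 22.833650588989258) 682
```

View pics/topc.png

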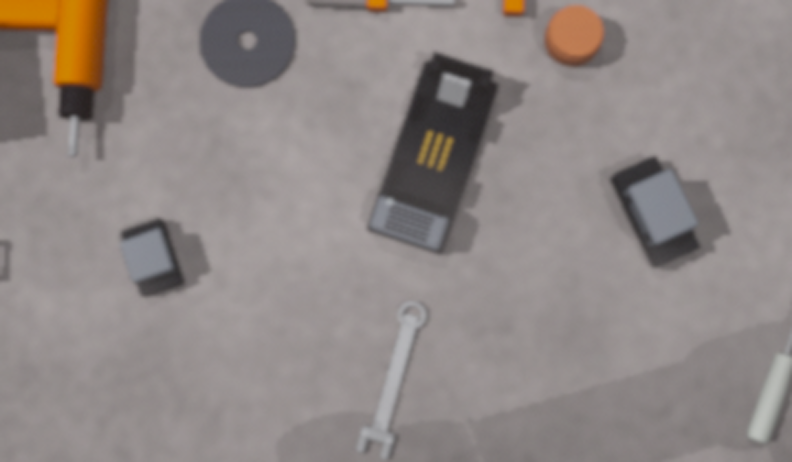

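View pics/scene.png

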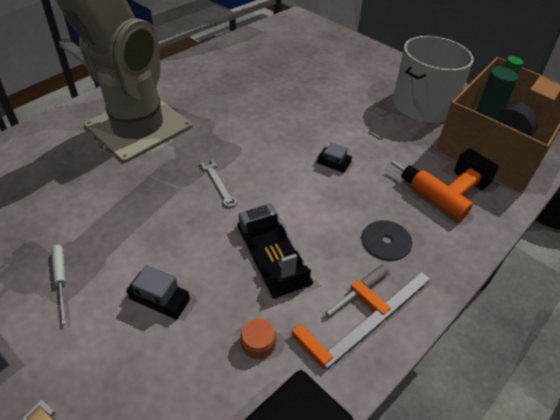

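The top crop shows the charger in the middle: hump at (408,224), catch at (455,90), so yaw is about -19°. The large pack at (655,212) has a yaw of about +25°, and the compact pack is on the left at (150,258). The scene view agrees with this.

play_rows:
  motion:
    - [1,-0.5,0,0,0,-0.06,100]
    - [1,-0.5,0,0,0,-0.12,100]
    - [1,-0.5,0,0,0,-0.12,100]
    - [1,-0.5,0,0,0,-0.12,100]

```text
time: 1.3
ee_pos: [0.3232, -0.459, 0.2004]
eef_rot: [0.976, 0.216, 0.0, 0.0]
ft_force: [-0.1, -0.5, 0.5]
width: 0.0872
```

```bash
cat >> h.py <<'E'
def goal(p,yaw,note=""):
    s=r.read_state();Rt=Ro.from_quat(s["eef_rot"]);d=Rt.inv().apply(np.array(p)-s["ee_pos"])
    y=np.deg2rad(yaw);T=Ro.from_matrix(np.array([[np.cos(y),np.sin(y),0],[np.sin(y),-np.cos(y),0],[0,0,-1]]))
    print(note,"shift",(d/.2).round(3),"turn",((Rt.inv()*T).as_rotvec()/(np.pi/2)).round(3),"at",np.round(s["ee_pos"],4),"t",round(s["time"],2))
E
python3 -c "
from h import *
goal([.524,-.281,.2],25)"
```

```text
shift [ 1.286 -0.384  0.003] turn [ 0.    -0.001 -0.001] at [ 0.3232 -0.459   0.2004] t 1.3
```

play_rows:
  motion:
    - [1,-0.3,0,0,0,0,100]
    - [1,-0.3,0,0,0,0,100]
    - [1,-0.3,0,0,0,0,100]
    - [1,-0.3,0,0,0,0,100]

```text
time: 1.8
ee_pos: [0.4801, -0.3194, 0.2003]
eef_rot: [0.976, 0.217, 0.001, -0.0]
ft_force: [0.2, -0.6, -0.2]
width: 0.0871
```

Run:
```python
from h import *
c=eyes.camera("wrist")
for d in eyes.landmark_of(c,"pack_center")[:2]:print(round(d["p"],2),np.round(d["xy"]),atz(c,d["xy"],.035).round(4))
for d in eyes.regions_of(c,"pack_center")[:1]:
    m=d["region"].astype(np.uint8);print(d["p"],m.sum(),cv2.minAreaRect(np.argwhere(m)[:,::-1].astype(np.float32)))
save(c,"w1");goal([.524,-.281,.2],25)
```

```text
0.85 7903 ((255.10093688964844, 123.17830657958984), (65.28614807128906, 128.74794006347656), 2.4895529747009277)
 shift [ 0.299 -0.092  0.   ] turn [-0.    -0.    -0.002] at [ 0.4774 -0.3228  0.2   ] t 1.95
```

View pics/w1.png

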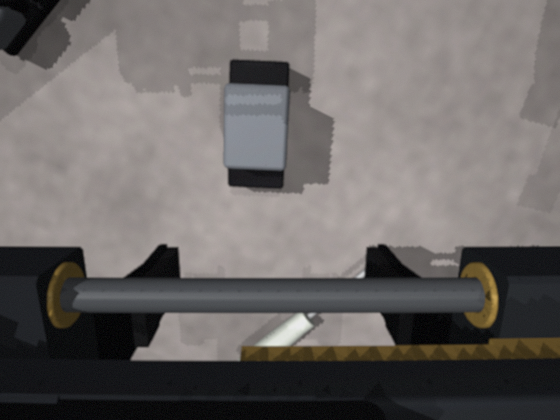

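The wrist view shows the pack nearly aligned with the tool. The foot's far edge runs (230,60)-(289,63) and its near edge (228,187)-(283,187).

Run:
```python
from h import *
c=eyes.camera("wrist")
P=lambda xy,z:atz(c,xy,z)[:2]
def rep(n,q,z):
    a,b,e,d=[P(x,z) for x in q]   # far-l far-r near-r near-l
    v=(a+b-e-d)/2;w=(a+d-b-e)/2
    print(n,((a+b+e+d)/4).round(4),"L",np.linalg.norm(v).round(4),"W",np.linalg.norm(w).round(4),"yaw",np.rad2deg(np.arctan2(v[1],v[0])).round(1),np.rad2deg(np.arctan2(w[1],w[0])).round(1)-90)
rep("foot",[(230,60),(289,63),(283,187),(228,187)],.034)
rep("block",[(226,84),(288,85),(285,169),(223,165)],.07)
# projected model
def model(p,yaw):
    y=np.deg2rad(yaw);R=np.array([[np.cos(y),-np.sin(y)],[np.sin(y),np.cos(y)]])
    for n,l,z in(("foot",.116,.034),("block",.07,.07)):
        print(n,proj(c,[list(np.array(p)+R@np.array([sx*l/2,sy*.027]))+[z] for sx,sy in((1,1),(1,-1),(-1,-1),(-1,1))]).round().tolist())
model([.523,-.281],25)
for l in ("pack_center",):
    for d in eyes.landmark_of(c,l):print(d["p"],d["xy"],P(d["xy"],.035))
```

```text
foot [ 0.5231 -0.2865] L 0.1135 W 0.0526 yaw 22.4 23.400000000000006
block [ 0.5242 -0.2857] L 0.067 W 0.0514 yaw 22.1 22.400000000000006
foot [[220.0, 57.0], [281.0, 57.0], [281.0, 186.0], [225.0, 186.0]]
block [[215.0, 82.0], [282.0, 81.0], [282.0, 168.0], [219.0, 168.0]]
```

Run:
```python
from h import *
goal([.524,-.286,.2],22.5)
goal([.524,-.286,.028],22.5)
```

```text
shift [ 0.3   -0.076 -0.   ] turn [0.    0.    0.023] at [ 0.4759 -0.3248  0.2   ] t 2.05
 shift [ 0.3   -0.076  0.86 ] turn [0.    0.    0.023] at [ 0.4759 -0.3248  0.2   ] t 2.05
```

play_rows:
  motion:
    - [0.3,-0.076,0,0,0,0.023,100]
    - [0.3,-0.076,0.3,0,0,0.023,100]
    - [0.3,-0.076,0.55,0,0,0.023,100]
    - [0.3,-0.076,0.55,0,0,0.023,100]

```text
time: 2.55
ee_pos: [0.5215, -0.2851, 0.0867]
eef_rot: [0.981, 0.195, -0.003, -0.002]
ft_force: [-0.3, -0.9, 0.6]
width: 0.0869
```

Run:
```python
from h import *
c=eyes.camera("wrist");save(c,"w2")
goal([.524,-.286,.028],22.5)
```

```text
shift [0.002 0.002 0.309] turn [-0.001  0.001  0.   ] at [ 0.5237 -0.2857  0.0898] t 2.6
```

View pics/w2.png

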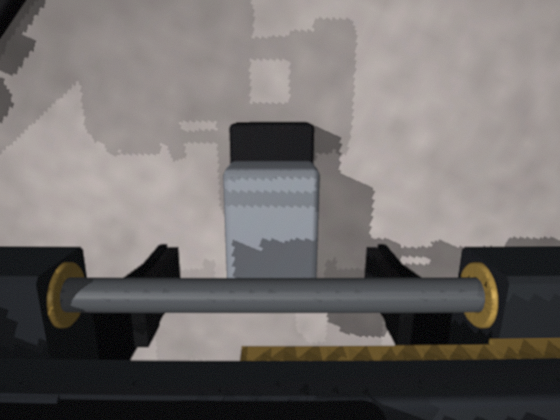

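The pack sits centred between the fingers (sides at columns 226-318, finger midline about 272) and square to them. I'll descend and grip.

play_rows:
  motion:
    - [0,0,0.16,0,0,0,100]
    - [0,0,0.31,0,0,0,100]
    - [0,0,0.31,0,0,0,100]
    - [0,0,0.31,0,0,0,30]
    - [0,0,0.31,0,0,0,30]
  squeeze: 50

```text
time: 3.22
ee_pos: [0.5263, -0.2853, 0.0303]
eef_rot: [0.981, 0.196, 0.001, 0.001]
ft_force: [0.3, -0.3, -0.1]
width: 0.0743
```

play_rows:
  motion:
    - [0,0,0,0,0,0,30]
    - [0,0,0,0,0,0,30]

```text
time: 3.48
ee_pos: [0.5252, -0.2844, 0.0285]
eef_rot: [0.981, 0.196, 0.0, -0.0]
ft_force: [-1.6, 4.2, 2.3]
width: 0.0551
```

Run:
```python
from h import *
c=eyes.camera("wrist");save(c,"w3")
s=r.read_state();print(s["width"],s["ee_pos"],s["ft_force"])
```

```text
0.05361302960376335 [ 0.52518815 -0.28421526  0.02844266] [-2.27681459  2.30045092  5.52360125]
```

View pics/w3.png

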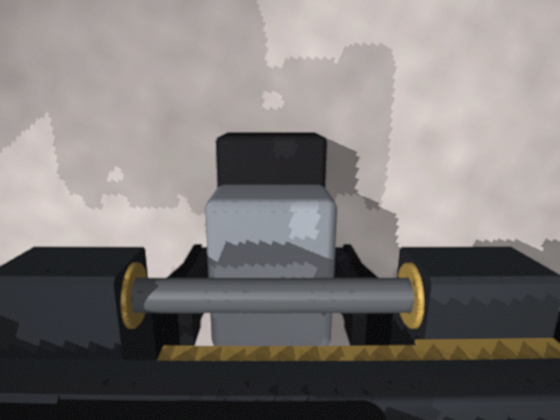

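Run:
```python
from h import *
c=eyes.camera("wrist");s=r.read_state()
Rt=Ro.from_quat(s["eef_rot"]).as_matrix();p=np.array(s["ee_pos"])
for xy,z in(((271,134),.034),((271,198),.07)):print("edge in tool",(Rt.T@(atz(c,xy,z)-p)).round(4))
# predict views: camera in tool frame
Rc=np.array(c["R"])@Rt; tc=np.array(c["R"])@p+np.array(c["t"])
y=np.deg2rad(-19);T=np.array([[np.cos(y),np.sin(y),0],[np.sin(y),-np.cos(y),0],[0,0,-1]])
R2=Rc@T.T
for back in(.08,.1,.13):
  for h in(.2,.25,.3):
    o=np.array([.609,-.033,0])-back*T[:,0];o[2]=h
    d=dict(c);d["R"]=R2;d["t"]=tc-R2@o
    print(back,h,o.round(3),proj(d,[np.array([.609,-.033,.014])+T[:,0]*k for k in(-.1,-.061,0,.058,.1)])[:,1].round())
goal([.566,-.168,.25],2);goal([.514,0,.25],-19)
```

```text
edge in tool [ 0.06   -0.0008 -0.0056]
edge in tool [ 0.0372 -0.0008 -0.0416]
0.08 0.2 [ 0.533 -0.007  0.2  ] [202. 164. 101.  36. -14.]
0.08 0.25 [ 0.533 -0.007  0.25 ] [192. 158. 102.  45.   2.]
0.08 0.3 [ 0.533 -0.007  0.3  ] [184. 153. 103.  53.  14.]
0.1 0.2 [ 0.514 -0.     0.2  ] [183. 144.  79.  13. -39.]
0.1 0.25 [ 0.514 -0.     0.25 ] [175. 140.  83.  25. -20.]
0.1 0.3 [ 0.514 -0.     0.3  ] [168. 137.  86.  34.  -5.]
0.13 0.2 [0.486 0.009 0.2  ] [153. 113.  45. -24. -77.]
0.13 0.25 [0.486 0.009 0.25 ] [148. 113.  53.  -7. -53.]
0.13 0.3 [0.486 0.009 0.3  ] [145. 112.  60.   6. -34.]
 shift [ 0.412 -0.458 -1.108] turn [-0.     0.     0.229] at [ 0.5252 -0.2842  0.0284] t 3.58
 shift [ 0.496 -1.333 -1.108] turn [-0.     0.     0.463] at [ 0.5252 -0.2842  0.0284] t 3.58
```

play_rows:
  motion:
    - [0,0,-0.3,0,0,0,30]
    - [0.05,-0.1,-0.6,0,0,0.05,30]
    - [0.2,-0.4,-0.9,0,0,0.15,30]
    - [0.3,-0.7,-1,0,0,0.25,30]
    - [0.5,-1,-1,0,0,0.35,30]

```text
time: 4.2
ee_pos: [0.5356, -0.0976, 0.2245]
eef_rot: [0.997, -0.081, 0.001, 0.001]
ft_force: [0.6, -0.6, -5.4]
width: 0.0538
```

Run:
```python
from h import *
goal([.514,0,.25],-19);print(r.read_state()["width"])
```

```text
shift [-0.185 -0.464 -0.128] turn [ 0.    -0.001  0.108] at [ 0.5356 -0.0976  0.2245] t 4.2
0.05379998021316554
```

play_rows:
  motion:
    - [-0.18,-0.35,-0.12,0,0,0.1,30]
    - [-0.18,-0.35,-0.12,0,0,0.1,30]
    - [-0.18,-0.35,-0.12,0,0,0.1,30]

```text
time: 4.58
ee_pos: [0.5105, -0.0228, 0.2471]
eef_rot: [0.988, -0.153, 0.0, 0.0]
ft_force: [0.4, -1.4, -6.5]
width: 0.0537
```

Run:
```python
from h import *
eyes.camera("top");c=eyes.camera("wrist");save(c,"w4")
np.savez("w4.npz",R=c["R"],t=c["t"],mtx=c["mtx"],dist=c["dist"])
for d in eyes.landmark_of(c,"bay_floor"):print(d["p"],d["xy"],atz(c,d["xy"],.014))
goal([.514,0,.25],-19)
```

```text
0.91 [258.3, 87.3] [ 0.60561461 -0.03944297  0.014     ]
 shift [-0.024 -0.128 -0.019] turn [0.001 0.001 0.012] at [ 0.5107 -0.0258  0.2462] t 4.72
```

View pics/w4.png

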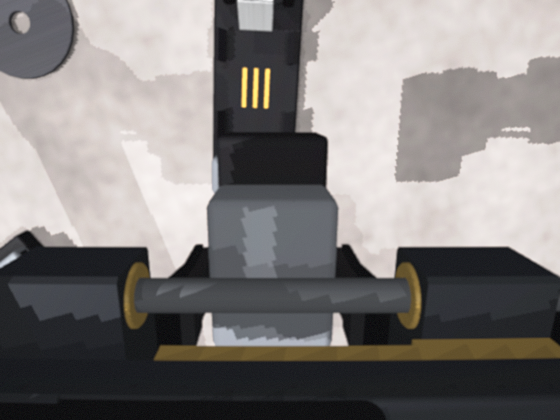

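The charger runs straight ahead of the held pack. The contacts are centred at (255.5,88), the side walls run (215,0)-(217,130) and (302,0)-(297,135), and the catch's lower edge is at (256,30).

Run:
```python
from h import *
c=dict(np.load("w4.npz"));P=lambda u,v,z:atz(c,(u,v),z)[:2].round(4)
print("contacts",P(255.5,88,.014),"net",P(258.3,87.3,.014))
a,b=P(255.5,68,.014),P(255.5,107,.014);d=a-b;print("contact dir",np.rad2deg(np.arctan2(d[1],d[0])),np.linalg.norm(d))
for z in(.0,.014,.032):
  L=P(215,2,z),P(217,130,z);R=P(302,2,z),P(297,135,z)
  for q in(L,R):d=q[0]-q[1];print(z,np.rad2deg(np.arctan2(d[1],d[0])).round(1),end=" ")
  m0=(L[0]+R[0])/2;m1=(L[1]+R[1])/2;d=m0-m1;print("mid",m0,m1,np.rad2deg(np.arctan2(d[1],d[0])).round(1),"w",np.linalg.norm(L[0]-R[0]).round(3),np.linalg.norm(L[1]-R[1]).round(3))
u=np.array([np.cos(np.deg2rad(-18)),np.sin(np.deg2rad(-18))])
for z in(.0505,.06):print("catch nose-50mm",P(256,30,z)-.05*u)
```

```text
contacts [ 0.6059 -0.0364] net [ 0.6056 -0.0394]
contact dir -18.48017042325017 0.04006607043372238
0.0 -18.9 0.0 -19.1 mid [ 0.68845 -0.06655] [ 0.5603 -0.0224] -19.0 w 0.092 0.091
0.014 -18.9 0.014 -19.1 mid [ 0.68485 -0.0659 ] [ 0.5609  -0.02315] -19.0 w 0.089 0.088
0.032 -18.9 0.032 -19.1 mid [ 0.68025 -0.065  ] [ 0.5616  -0.02415] -19.0 w 0.085 0.085
catch nose-50mm [ 0.60554717 -0.03874915]
catch nose-50mm [ 0.60374717 -0.03854915]
```

Run:
```python
from h import *
goal([.6033,-.0381,.13],-19)
```

```text
shift [ 0.46  -0.085  0.581] turn [0.001 0.001 0.012] at [ 0.5107 -0.0258  0.2462] t 4.72
```

play_rows:
  motion:
    - [0.24,-0.085,0,0,0,0.012,30]
    - [0.46,-0.085,0.1,0,0,0.012,30]
    - [0.46,-0.085,0.35,0,0,0.012,30]
    - [0.46,-0.085,0.58,0,0,0.012,30]
    - [0.46,-0.085,0.58,0,0,0.012,30]

```text
time: 5.35
ee_pos: [0.6007, -0.0378, 0.1266]
eef_rot: [0.986, -0.165, -0.004, 0.001]
ft_force: [0.3, 0.7, -3.7]
width: 0.0535
```

play_rows:
  motion:
    - [0,0,0,0,0,0,30]
    - [0,0,0,0,0,0,30]

```text
time: 5.6
ee_pos: [0.6051, -0.0362, 0.1337]
eef_rot: [0.986, -0.165, 0.002, -0.0]
ft_force: [-0.2, -0.2, -4.9]
width: 0.0536
```

Run:
```python
from h import *
c=eyes.camera("wrist");s=eyes.camera("scene")
im=np.vstack([c["image"][0:300,100:460],cv2.resize(s["image"][190:310,200:344],(360,300),interpolation=cv2.INTER_CUBIC)])
save(c,"w5",im)
np.savez("w5.npz",R=c["R"],t=c["t"],mtx=c["mtx"],dist=c["dist"])
goal([.6033,-.0381,.09],-19);print(r.read_state()["width"])
```

```text
shift [-0.003  0.012  0.215] turn [-0.    -0.002  0.001] at [ 0.6046 -0.036   0.133 ] t 5.7
0.053746580303511995
```

View pics/w5.png

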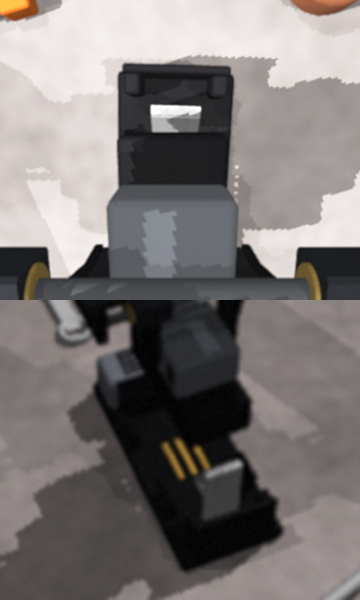

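The pack is above the bay. In crop pixels, the catch top spans 151-201 at row 106 and the charger's far end spans 119-232 at row 66.

Run:
```python
from h import *
c=dict(np.load("w5.npz"));P=lambda u,v,z:atz(c,(u,v),z)[:2].round(4)
y=np.deg2rad(-19);u=np.array([np.cos(y),np.sin(y)]);n=np.array([-u[1],u[0]]);b=np.array([.6055,-.038])
for k,q in(("catch top",P(276,106,.0825)),("end",P(275.5,66,.032)),("endL",P(219,66,.032)),("endR",P(332,66,.032))):
    print(k,q,"bay x,y",((q-b)@u).round(4),((q-b)@n).round(4))
s=r.read_state();print("tcp in bay",(s["ee_pos"][:2]-b)@u,(s["ee_pos"][:2]-b)@n)
```

```text
catch top [ 0.674  -0.0619] bay x,y 0.0725 -0.0003
end [ 0.7014 -0.0714] bay x,y 0.1015 -0.0004
endL [ 0.7148 -0.0326] bay x,y 0.1016 0.0407
endR [ 0.6881 -0.1103] bay x,y 0.1016 -0.0415
tcp in bay -0.001524652878740305 0.0015525637621390416
```

play_rows:
  motion:
    - [0,0.01,0.1,0,0,0,30]
    - [0,0.01,0.2,0,0,0,30]
    - [0,0.01,0.26,0,0,0,30]
    - [0,0.01,0.32,0,0,0,30]
    - [0,0.01,0.32,0,0,0,30]
  squeeze: 60

```text
time: 6.32
ee_pos: [0.6015, -0.0373, 0.0655]
eef_rot: [0.986, -0.164, -0.002, 0.0]
ft_force: [-4.0, 1.5, -7.7]
width: 0.0537
```

play_rows:
  motion:
    - [0,0,0.03,0,0,0,30]
    - [0,0,0.06,0,0,0,30]
    - [0,0,0.06,0,0,0,30]

```text
time: 6.7
ee_pos: [0.6026, -0.0376, 0.0547]
eef_rot: [0.986, -0.164, -0.0, 0.0]
ft_force: [-4.3, 0.9, -6.3]
width: 0.0536
```

Run:
```python
from h import *
goal([.6033,-.0381,.0424],-19);s=r.read_state();print(s["width"],s["ft_force"])
```

```text
shift [0.004 0.001 0.061] turn [0.    0.001 0.001] at [ 0.6026 -0.0376  0.0547] t 6.7
0.053584637528555974 [-4.27876862  0.89504474 -6.3210429 ]
```

play_rows:
  motion:
    - [0,0,0.03,0,0,0,30]
    - [0,0,0.055,0,0,0,30]
    - [0,0,0.07,0,0,0,30]
    - [0,0,0.075,0,0,0,30]
    - [0,0,0.075,0,0,0,30]

```text
time: 7.32
ee_pos: [0.6041, -0.0383, 0.0424]
eef_rot: [0.986, -0.165, 0.001, 0.0]
ft_force: [-8.0, 0.7, 15.0]
width: 0.0535
```

Run:
```python
from h import *
goal([.6033,-.0381,.0424],-19);s=r.read_state();print(s["width"],s["ft_force"])
```

```text
shift [-0.004  0.    -0.   ] turn [ 0.    -0.002  0.   ] at [ 0.6041 -0.0383  0.0424] t 7.33
0.053534420784455986 [-8.00357932  0.67161484 14.98340467]
```

play_rows:
  motion:
    - [0,0,0.015,0,0,0,30]
    - [0,0,0.025,0,0,0,30]
    - [0,0,0.025,0,0,0,30]

```text
time: 7.7
ee_pos: [0.6044, -0.0384, 0.0421]
eef_rot: [0.986, -0.165, 0.002, 0.001]
ft_force: [-30.1, 0.4, 57.8]
width: 0.0537
```

Run:
```python
from h import *
c=eyes.camera("wrist");s=eyes.camera("scene")
im=np.vstack([c["image"][0:300,100:460],cv2.resize(s["image"][190:310,200:344],(360,300),interpolation=cv2.INTER_CUBIC)])
save(c,"w6",im)
np.savez("w6.npz",R=c["R"],t=c["t"],mtx=c["mtx"],dist=c["dist"])
q=r.read_state();print(q["ee_pos"],q["ft_force"],q["torque"],q["width"])
```

```text
[ 0.60439242 -0.03836379  0.04208414] [-30.44261887  -0.33162742  57.80978409] [ 0.11181801  7.01964895 -0.16097088] 0.053529211804071795
```

View pics/w6.png

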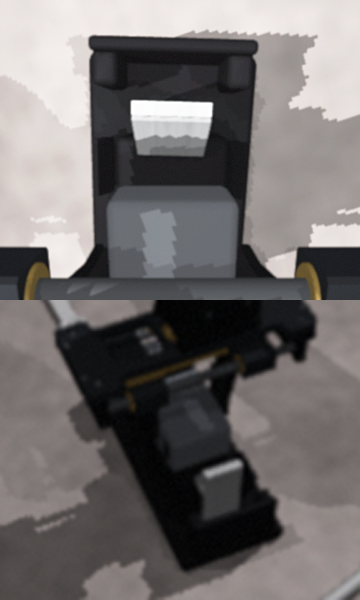

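The press has met a hard stop at 58 N. The catch nose (crop row 157, columns 137-207) overlaps the ledge, whose end is at about row 137. I'll check the numbers, then release.

Run:
```python
from h import *
c=dict(np.load("w6.npz"))
y=np.deg2rad(-19);u=np.array([np.cos(y),np.sin(y)]);b=np.array([.6055,-.038])
for k,z,row in(("nose",.052,157),("top",.0825,101)):print(k,(atz(c,(272,row),z)[:2]-b)@u)
```

```text
nose 0.048385001796466404
top 0.07289422888463606
```

play_rows:
  motion:
    - [0,0,-0.025,0,0,0,30]
    - [0,0,-0.025,0,0,0,100]
    - [0,0,-0.025,0,0,0,100]
    - [0,0,-0.025,0,0,0,100]
    - [0,0,-0.025,0,0,0,100]

```text
time: 8.43
ee_pos: [0.603, -0.0377, 0.0399]
eef_rot: [0.986, -0.165, -0.0, -0.0]
ft_force: [0.3, 0.1, 0.2]
width: 0.0837
```

play_rows:
  motion:
    - [0,0,0,0,0,0,100]
    - [0,0,-0.1,0,0,0,100]
    - [0,0,-0.3,0,0,0,100]
    - [0,0,-0.5,0,0,0,100]
    - [0,0,-0.6,0,0,0,100]

```text
time: 9.05
ee_pos: [0.6042, -0.0375, 0.1644]
eef_rot: [0.986, -0.164, 0.002, -0.0]
ft_force: [0.6, 0.1, -0.7]
width: 0.0871
```

play_rows:
  motion:
    - [-0.3,0,-0.4,0,0,0,100]
    - [-0.6,0,-0.5,0,0,0,100]
    - [-0.6,0,-0.5,0,0,0,100]
    - [-0.6,0,-0.5,0,0,0,100]

```text
time: 9.55
ee_pos: [0.4892, 0.0022, 0.2636]
eef_rot: [0.987, -0.164, 0.003, 0.0]
ft_force: [0.8, -0.3, -0.8]
width: 0.0874
```

Run:
```python
from h import *
t=eyes.camera("top")
for l,z in(("pack_center",.049),("compact_center",.023)):
    for d in eyes.landmark_of(t,l)[:1]:print(l,d["p"],atz(t,d["xy"],z).round(3))
c=eyes.camera("wrist");s=eyes.camera("scene")
im=np.vstack([c["image"][0:300,100:460],cv2.resize(s["image"][190:310,200:344],(360,300),interpolation=cv2.INTER_CUBIC)])
save(c,"w7",im)
np.savez("w7.npz",R=c["R"],t=c["t"],mtx=c["mtx"],dist=c["dist"])
q=r.read_state();print(q["time"],q["ee_pos"],q["ft_force"],q["width"])
```

```text
compact_center 0.72 [0.494 0.286 0.023]
9.8 [0.48967272 0.00084543 0.25948432] [ 0.49504433 -0.04562331 -0.66623473] 0.08677146047407297
```

View pics/w7.png

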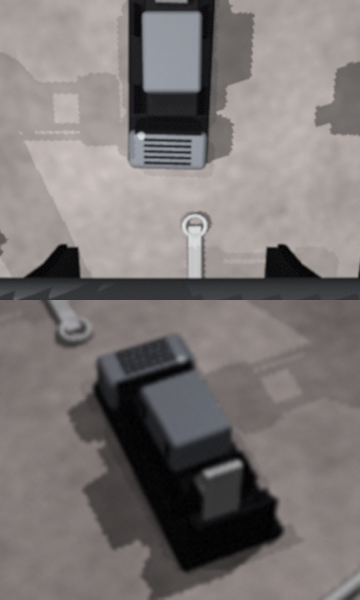

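The pack sits square in the bay. Its block top is at crop (141-201, 11-93) and the catch is in front of it. One last numeric check, then I'll hand in.

Run:
```python
from h import *
c=dict(np.load("w7.npz"));b=np.array([.6055,-.038]);y=np.deg2rad(-19);u=np.array([np.cos(y),np.sin(y)])
q=[atz(c,(x+100,v),.084)[:2] for x,v in((142,11),(202,11),(199,93),(142,93))]
m=sum(q)/4-b;d=q[0]+q[1]-q[2]-q[3];print("off",m@u,m@np.array([-u[1],u[0]]),"L",np.linalg.norm(d)/2,"yaw",np.rad2deg(np.arctan2(d[1],d[0])))
job.close_job()
```

```text
off -0.00031884011853883877 0.00019319572639057894 L 0.07001328206835153 yaw -20.13762579604451
the job is handed in; nothing more can be done
```

The large pack is seated in the charger bay and the job is handed in, at about 9.8 s of the 42 s allowed. I gripped the pack across its width, lowered it between the heel and the catch, pressed it to the floor, then released it and backed away.

**Seating:** The press met a hard stop, about 58 N at the wrist, with the tool within 0.5 mm of the height worked out for a seated pack.

**Pack position:** After release, the pack measured within 1 mm of the bay's middle. Its yaw was -20° against the bay's -19°.

**Catch:** During the final press, the catch nose measured 48 mm along the bay, against 50 mm at rest, and it overlapped the ledge. I did not measure it again after release. The last scene picture shows it standing in front of the pack. I could not read how far the catch was pushed back during the press. I inferred it from the contact forces.

**Compact pack:** It measured (0.494, 0.286) at the end, against (0.496, 0.292) at the start. That difference is within detection noise, and the arm never went near it.

**Failed checks:** The network did not find the large pack in the last top picture, so its final position comes from its block's corners in the wrist picture. The one network request for the catch was refused because it does not know that label, so the catch figures are also my own readings from the pictures.

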